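# Clear the ware board and balance the knobs on the domed lids

## Task

First clear the ware board: put every dry clay offcut into the scrap tub and lay the modelling tool across both uprights of the tool rest, between their lips. Then try the knobs on the domed lids: balance each square knob flat on the crown of a lid of its own, centred and near level, so that it stays there by itself. Leave the bowl, the jar and the mug where they are.

Things in the scene. Friction and masses are not known exactly. Their poses are not given: they have to be found in the camera images.
- board: plywood ware board lying on the table, 310 (its x) x 460 (its y) x 18 mm thick, fixed during the job; origin at the centre of its underside, z up. The lids stand on it; the offcuts and the modelling tool lie on its side nearer the robot
- lid_a: domed round lid of grey-brown clay with carved rays on its flank, standing dome up on the ware board, stuck down with wads of clay so that it does not move: a smooth spherical cap 116 mm across the rim, 38 mm high, radius of curvature about 63 mm; origin at the centre of its underside, z up
- lid_a_crown (a point): the crown (highest point) of lid_a, 38 mm above the ware board's upper face; z up
- lid_b: domed round lid of grey-brown clay with carved rays on its flank, standing dome up on the ware board, stuck down with wads of clay so that it does not move: a smooth spherical cap 104 mm across the rim, 40 mm high, radius of curvature about 54 mm; origin at the centre of its underside, z up
- lid_b_crown (a point): the crown (highest point) of lid_b, 40 mm above the ware board's upper face; z up
- lid_c: domed round lid of grey-brown clay with carved rays on its flank, standing dome up on the ware board, stuck down with wads of clay so that it does not move: a smooth spherical cap 112 mm across the rim, 32 mm high, radius of curvature about 65 mm; origin at the centre of its underside, z up
- lid_c_crown (a point): the crown (highest point) of lid_c, 32 mm above the ware board's upper face; z up
- knob_1: square fired-clay knob blank, pale, a flat slab 40 x 40 x 18 mm, about 50 g, both square faces flat and alike, each with a thin round darker mark; origin at its centre, its z axis along the 18 mm thickness. At first lies flat on the table left of the board. May be absent
- knob_2: square fired-clay knob blank, pale, a flat slab 40 x 40 x 18 mm, about 50 g, both square faces flat and alike, each with a thin round darker mark; origin at its centre, its z axis along the 18 mm thickness. At first lies flat on the table left of the board. May be absent
- knob_3: square fired-clay knob blank, pale, a flat slab 40 x 40 x 18 mm, about 50 g, both square faces flat and alike, each with a thin round darker mark; origin at its centre, its z axis along the 18 mm thickness. At first lies flat on the table left of the board. May be absent
- chip_1: chunky dry-clay offcut with rounded edges, 36 (its x) x 26 (its y) x 24 mm, about 30 g; origin at its centre. At first on the ware board. May be absent
- chip_2: chunky dry-clay offcut with rounded edges, 36 (its x) x 26 (its y) x 24 mm, about 30 g; origin at its centre. At first on the ware board. May be absent
- chip_3: chunky dry-clay offcut with rounded edges, 36 (its x) x 26 (its y) x 24 mm, about 30 g; origin at its centre. At first on the ware board. May be absent
- chip_4: chunky dry-clay offcut with rounded edges, 36 (its x) x 26 (its y) x 24 mm, about 30 g; origin at its centre. At first on the ware board. May be absent
- chip_5: chunky dry-clay offcut with rounded edges, 36 (its x) x 26 (its y) x 24 mm, about 30 g; origin at its centre. At first on the ware board. May be absent
- tool: wooden modelling tool, a straight stick 170 mm long along its x; the middle 120 mm is 16 x 16 mm square, both ends thinner (10 mm); about 50 g; origin at its centre, which is its balance point. At first lies on the ware board
- rest: dark wooden tool rest, fixed: base 110 (its x) x 60 x 8 mm, two narrow uprights 84 mm apart along its x, each 10 mm thick and 56 mm wide, flat tops 48 mm above the table, a 10 mm high lip at either end of each top (44 mm free between the lips); the 74 mm gap between the uprights leaves room for fingers under a tool laid across along x; origin at the centre of its underside
- rest_top (a point): point midway between the two uprights, at the height of their flat tops (48 mm above the table); its x axis runs from one upright to the other, z up
- tub: round yellow plastic scrap tub, open on top, fixed during the job: 152 mm across at the foot, 170 mm at the rim, 55 mm high, wall 4 mm, floor 5 mm; origin at the centre of its underside
- bowl: bystander: blue ceramic bowl, 110 mm across, 60 mm high; origin at the centre of its underside
- jar: bystander: closed jar, 60 mm across, 90 mm high; origin at the centre of its underside
- mug: bystander: white mug, 72 mm across, 85 mm high; origin at the centre of its underside

How it is judged (in metres and radians):
On the way, in this order (a step that is already met when the one before it is completed fails the run):
1. every offcut lies in the tub and the tool lies on its rest (horizontal distance between each of chip_1, chip_2, chip_3, chip_4, chip_5 and tub below 0.08 m and z of each of chip_1, chip_2, chip_3, chip_4, chip_5 in the frame of tub below 0.075 m and horizontal distance between tool and rest_top below 0.03 m and z of tool in the frame of rest_top between 0.003 and 0.014 m and angle between the x axis of tool and the x axis of rest_top, either way round below 0.2 rad and linear speed of tool below 0.03 m/s), for 0.2 s.
2. every knob is balanced on the crown of a lid (((horizontal distance between knob_1 and lid_a_crown below 0.012 m and z of knob_1 in the frame of lid_a_crown between 0.004 and 0.014 m and angle between the z axis of knob_1 and the z axis of lid_a_crown, either way round below 0.26 rad) or (horizontal distance between knob_1 and lid_b_crown below 0.012 m and z of knob_1 in the frame of lid_b_crown between 0.004 and 0.014 m and angle between the z axis of knob_1 and the z axis of lid_b_crown, either way round below 0.26 rad) or (horizontal distance between knob_1 and lid_c_crown below 0.012 m and z of knob_1 in the frame of lid_c_crown between 0.004 and 0.014 m and angle between the z axis of knob_1 and the z axis of lid_c_crown, either way round below 0.26 rad)) and ((horizontal distance between knob_2 and lid_a_crown below 0.012 m and z of knob_2 in the frame of lid_a_crown between 0.004 and 0.014 m and angle between the z axis of knob_2 and the z axis of lid_a_crown, either way round below 0.26 rad) or (horizontal distance between knob_2 and lid_b_crown below 0.012 m and z of knob_2 in the frame of lid_b_crown between 0.004 and 0.014 m and angle between the z axis of knob_2 and the z axis of lid_b_crown, either way round below 0.26 rad) or (horizontal distance between knob_2 and lid_c_crown below 0.012 m and z of knob_2 in the frame of lid_c_crown between 0.004 and 0.014 m and angle between the z axis of knob_2 and the z axis of lid_c_crown, either way round below 0.26 rad)) and ((horizontal distance between knob_3 and lid_a_crown below 0.012 m and z of knob_3 in the frame of lid_a_crown between 0.004 and 0.014 m and angle between the z axis of knob_3 and the z axis of lid_a_crown, either way round below 0.26 rad) or (horizontal distance between knob_3 and lid_b_crown below 0.012 m and z of knob_3 in the frame of lid_b_crown between 0.004 and 0.014 m and angle between the z axis of knob_3 and the z axis of lid_b_crown, either way round below 0.26 rad) or (horizontal distance between knob_3 and lid_c_crown below 0.012 m and z of knob_3 in the frame of lid_c_crown between 0.004 and 0.014 m and angle between the z axis of knob_3 and the z axis of lid_c_crown, either way round below 0.26 rad)) and linear speed of each of knob_1, knob_2, knob_3 below 0.03 m/s and angular speed of each of knob_1, knob_2, knob_3 below 0.4 rad/s), for 0.2 s.
At the end, for the whole second after the job is handed in: Offcuts in the tub (within 80 mm of its axis, under 75 mm high); tool on the rest's two tops, centre within 30 mm of its middle, within 0.2 rad of its x axis; each knob at rest on its own lid, centre within 12 mm of the crown sideways and 4 to 14 mm above it, square face level within 0.26 rad (all of step 1 and all of step 2); the robot touches nothing.
It fails at once if the bowl is pushed away or knocked over (distance of bowl from where it was at the start of the episode above 0.04 m or angle between bowl's own z axis and vertical above 0.5 rad).
It fails at once if the jar is pushed away or knocked over (distance of jar from where it was at the start of the episode above 0.04 m or angle between jar's own z axis and vertical above 0.5 rad).
It fails at once if the mug is pushed away or knocked over (distance of mug from where it was at the start of the episode above 0.04 m or angle between mug's own z axis and vertical above 0.5 rad).
Of chip_1, chip_2, chip_3, chip_4, chip_5 only 3 to 5 are there at a start; the rules pass over those that are not, and their reading is None.
Of knob_1, knob_2, knob_3 only 2 to 3 are there at a start; the rules pass over those that are not, and their reading is None.
At some moment in a run one of chip_1, chip_2, chip_3, chip_4, chip_5, tool may be knocked a few centimetres aside while the robot is not near it.
Once in a run the grip may slacken for a moment while it holds something.
It also fails if it takes over 210 s, if anything falls off the work surface, if the arm or the gripper's body presses on something with over 40 N, if the wrist force passes 120 N, or if a joint passes its speed limit or range.

## Robot

A 6-joint arm with a two-finger parallel gripper is mounted at the origin on the work surface. World frame = base frame: x ahead of the robot, y to its left, z up, the work surface at z = 0. Lengths are in mm, angles in rad, forces in N, time in s.
With the tool pointing down it reaches from about 300 to 750 mm from the base axis. Payload 8.5 kg.
Tool frame: the origin (TCP) lies at the very end of the fingers, on their centre line; the grasp point (between the pads) lies 19 mm behind it; z points along the fingers, y is the line along which they close (so a half turn about z gives the same grasp; the last joint's range is limited). The gripper opens to 85 mm and grips with 20 to 120 N. Pads are 22 mm wide; open, the fingers measure 114 mm over their backs; the gripper's body (76 mm by 85 mm) begins 54 mm behind the grasp point. The pads swing forward as they close: fully open they stand 13 mm farther back than shut.
Start: joints at [-1.442, 0.381, 1.297, -0, 1.464, -0.215], TCP at [185.38, -517.798, 231.322] pointing down, gripper open.
Joint ranges: [-3.11, 3.11], [-0.89, 2.33], [0.22, 2.48], [-1.42, 4.56], [0.17, 2.85], [-2.88, 2.88]. Speed limits (rad/s): [2.39, 2.39, 3.14, 3.14, 3.14, 3.14].

## Interface

Orientations are given as [roll, pitch, yaw] about the fixed x, y, z axes, in that order (R = Rz(yaw) Ry(pitch) Rx(roll)).
In Python, from rig import manip, grab_frame gives the robot as it stands.
- The arm moves only by the tool move_arm, never from a script. Its argument "motion" is a list of rows, each a list of 7 numbers: the finger opening in m, from 0 to 0.0854, then the shift along the tool's x, y, z in m, then the turn, a rotation vector about the tool's x, y, z in units of 5 degrees (1.0 is 5 degrees). In form: [[fingers, x, y, z, wx, wy, wz], ...]. A call has 1 to 20 rows; each row is the pose to reach, as a shift and turn from the pose commanded when the call began, along the tool's axes at that moment; what a row does not reach only later rows make up. A row lasts 1/8 s, in which the tool goes at most 62.5 mm and 10.7 degrees, less where a joint would pass 70% of its speed; a pose out of reach is approached as far as the arm can. A call with a gripper value outside its range is refused whole. The fingers move at their own pace and stop on an object; "newtons" is the grip in N (left out, the last holds). Time passes only in rows, so rows that repeat a pose let the fingers close. It gives the time, the measured TCP pose, the force, the opening and the grip force at its end, in the units of the state.
- manip.sense(): the state, without advancing time (a new reading comes with each control period).
- grab_frame(name): name is "side" or "top"; returns a dict with "color" (384x512x3 uint8, red, green, blue), "fx", "fy", "cx", "cy" (pixels), "R" (3x3) and "t" (3): a world point X has camera coordinates R X + t. Camera axes: x right, y down, z forward; pixel columns grow to the right and rows downward; lengths in mm; the calibration is good to about 2 mm. A picture is of the moment at which its call begins. There is no depth.
- manip.hand_in(): hands the job in; it is judged then, once.
The state is a dict: "clock": time; "joint_positions": joint angles; "joint_velocities": joint speeds; "joint_efforts": joint torques, N m; "eef_pos": TCP position; "orientation": TCP orientation; "wrist_force": force on the tool from outside, world axes, zero at the start; "wrist_torque": the same for the moment, N m; "gripper_width": finger opening in mm; "gripper_force": force on a finger pad.
Only numpy, scipy, OpenCV 4.12 (cv2) and the standard library are available. Lean on these libraries where they do the work, as an engineer would, in place of code of your own. Each camera call takes 0.05 s, during which the arm holds its last target. There are 200 camera calls.

## Working session

There is one attempt and no reset: what is moved stays moved. The work goes in short steps, Python scripts to look and compute and a tool call to move; the robot and the scene stay as the last step left them, time stands still between calls to the robot, and variables do not carry over. Pictures are saved under pics/ and viewed, at most 15 in all, crops included, and the job is handed in when it is done.

Besides the shell and the picture viewer there is one more tool, called after "Call:" as a command line: name --pt "numbers of a row" for each row, then --argument value for the rest. move_arm: Moves the arm, as the interface text tells. Its arguments: {"type":"object","properties":{"motion":{"type":"array","items":{"type":"array","items":{"type":"number"}}},"newtons":{"type":"number"}},"required":["motion"]}

```bash
mkdir -p pics; ls; python3 - <<'E'
from rig import manip, grab_frame
import cv2
for n in("top","side"):
    f=grab_frame(n); cv2.imwrite(f"pics/{n}0.png",cv2.resize(f["color"][:,:,::-1],(800,600)))
    print(n,f["fx"],f["fy"],f["cx"],f["cy"],f["R"],f["t"])
print(manip.sense())
E
```

```text
pics
top 467.5743944137002 467.5743944137002 258.6735137165825 193.65097720609185 [[ 0.00878795 -0.99995949  0.00194836]
 [-0.99767005 -0.00889962 -0.06764067]
 [ 0.06765527 -0.0013494  -0.99770784]] [  16.78089705  605.79830623 1352.23053002]
side 432.8432321479938 432.8432321479938 253.20332923473762 196.35753418233634 [[-0.92518284 -0.37912579  0.01733038]
 [-0.26108757  0.60266362 -0.75407548]
 [ 0.27544508 -0.70218245 -0.65655908]] [ 564.12782611  197.50184796 1163.90605515]
{'clock': 0.1, 'joint_positions': array([-1.44228117e+00,  3.81109928e-01,  1.29812722e+00, -2.80312484e-05,
        1.46356268e+00, -2.15273124e-01]), 'joint_velocities': array([ 0.00090047, -0.00132714, -0.00192087,  0.0014    ,  0.00133083,
       -0.00082154]), 'joint_efforts': array([ 3.17054350e-03, -4.49220371e+01, -2.31657261e+01, -1.64987205e-04,
        3.64528489e-03, -1.38667130e-05]), 'eef_pos': array([ 185.35388524, -517.56889865,  230.80302423]), 'orientation': array([-3.14040739e+00, -2.30646653e-04,  3.43791159e-01]), 'wrist_force': array([ 0.05839723, -0.33370658,  0.29772609]), 'wrist_torque': array([-0.05542942, -0.02370461,  0.02547718]), 'gripper_force': 0.0, 'gripper_width': 85.36185665420298}
```

View pics/top0.png

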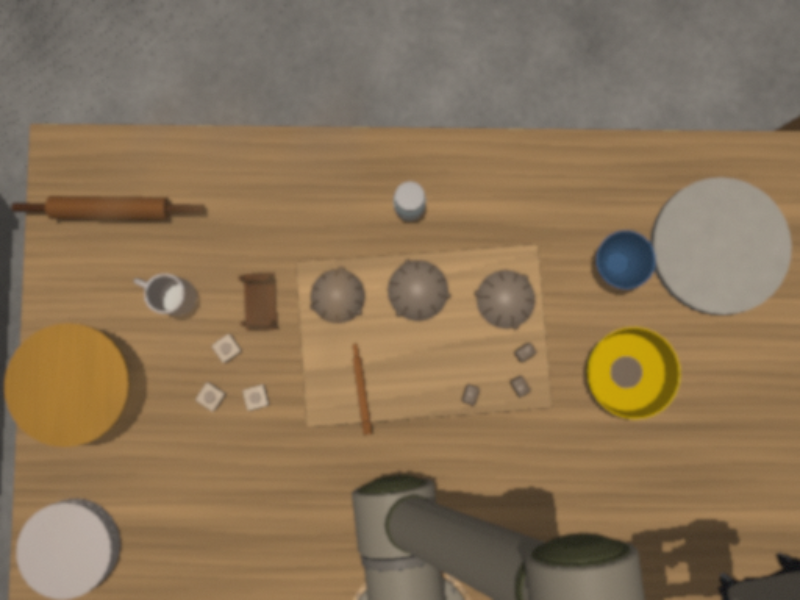

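View pics/side0.png

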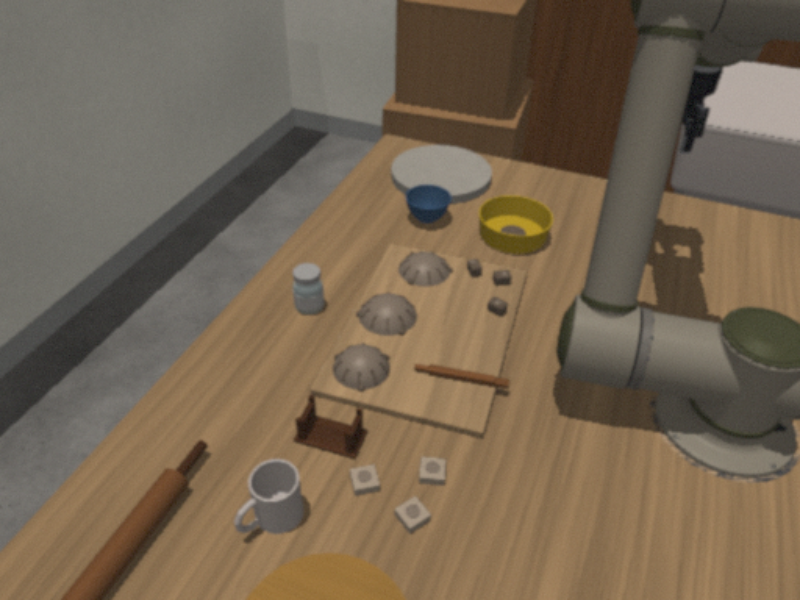

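The top view (800x600) shows three chips at (525,352), (519,386) and (470,395), the tool at (362,388), and the rest at (260,301). The lids are at (337,295), (418,290) and (505,299), the knobs at (226,348), (210,397) and (256,397), and the tub at (633,373). The side view agrees with this.

```bash
cat > h.py <<'E'
import numpy as np, cv2
from rig import manip, grab_frame
def ray(f,uv,z):
    R,t=np.array(f["R"]),np.array(f["t"]); c=-R.T@t
    d=R.T@np.array([(uv[0]-f["cx"])/f["fx"],(uv[1]-f["cy"])/f["fy"],1.])
    return (c+d*(z-c[2])/d[2])
def blobs(f,lo,hi,box=None,amin=20,k=0):
    h=cv2.cvtColor(f["color"],cv2.COLOR_RGB2HSV); m=cv2.inRange(h,np.array(lo),np.array(hi))
    if box: b=np.zeros_like(m);x0,y0,x1,y1=box;b[y0:y1,x0:x1]=255;m&=b
    if k: m=cv2.morphologyEx(m,cv2.MORPH_CLOSE,np.ones((k,k),np.uint8))
    return [c for c in cv2.findContours(m,cv2.RETR_EXTERNAL,cv2.CHAIN_APPROX_NONE)[0] if cv2.contourArea(c)>=amin]
def rect(f,c,z):
    "metric min-area rect of a contour on plane z: centre, size, angle of long side"
    p=np.array([ray(f,q[0],z)[:2] for q in c],np.float32)
    (x,y),(w,h),a=cv2.minAreaRect(p)
    if w<h: w,h,a=h,w,a+90
    a=(a+90)%180-90
    m=cv2.moments(c); g=ray(f,(m["m10"]/m["m00"],m["m01"]/m["m00"]),z)
    return dict(c=np.round([x,y],1).tolist(),g=np.round(g[:2],1).tolist(),s=[round(w,1),round(h,1)],a=round(a,1))
E
python3 - <<'E'
from h import *
f=grab_frame("top");s=grab_frame("side")
h=cv2.cvtColor(f["color"],cv2.COLOR_RGB2HSV)
for n,(u,v) in dict(chip=(525,352),chip2=(470,395),tool=(362,388),lid=(418,285),knob=(222,343),rest=(260,310),board=(430,350),table=(300,450),tub=(600,373),lidedge=(395,295)).items(): print(n,h[int(v*.64),int(u*.64)])
hs=cv2.cvtColor(s["color"],cv2.COLOR_RGB2HSV)
for n,(u,v) in dict(chip=(502,278),tool=(460,376),lid=(387,312),knob=(415,510),rest=(330,438),board=(440,330),table=(350,550)).items(): print("side",n,hs[int(v*.64),int(u*.64)])
E
```

```text
chip [ 15  60 136]
chip2 [ 15  57 147]
tool [ 14 169 137]
lid [ 15  56 155]
knob [ 16  57 184]
rest [ 14 130 104]
board [ 16 113 165]
table [ 16 117 144]
tub [ 24 242 199]
lidedge [ 16  62 115]
side chip [13 74 89]
side tool [ 13 145 107]
side lid [ 15  45 158]
side knob [ 13  58 133]
side rest [ 13 160  75]
side board [ 15 100 158]
side table [ 15 102 153]
```

```bash
python3 - <<'E'
from h import *
f=grab_frame("top");s=grab_frame("side")
sb=lambda x0,y0,x1,y1:tuple(int(q*.64) for q in(x0,y0,x1,y1))
print("TOP lids rim z18");
for c in blobs(f,(0,0,0),(40,88,255),sb(300,240,545,340),200,3): print(rect(f,c,18), np.round(cv2.minEnclosingCircle(c),1) if 0 else cv2.minEnclosingCircle(c))
print("knobs z18")
for c in blobs(f,(0,0,0),(40,88,255),sb(190,330,275,415),40,3): print(rect(f,c,18))
print("chips z36")
for c in blobs(f,(0,0,0),(40,88,255),sb(440,335,545,410),15): print(rect(f,c,38))
print("tool z34")
for c in blobs(f,(0,140,0),(40,255,160),sb(340,330,390,440),30): print(rect(f,c,32))
print("rest")
for c in blobs(f,(0,0,0),(40,255,118),sb(235,260,285,340),30): print(rect(f,c,48))
print("tub z55")
for c in blobs(f,(20,190,0),(40,255,255),sb(570,310,700,430),100,5): print(rect(f,c,55))
print("SIDE lids")
for c in blobs(s,(0,0,0),(40,80,255),sb(320,240,470,390),150,3): print(rect(s,c,18),cv2.boundingRect(c))
print("knobs")
for c in blobs(s,(0,0,0),(40,80,255),sb(340,450,460,540),40,3): print(rect(s,c,12))
print("chips")
for c in blobs(s,(0,0,0),(40,85,255),sb(460,250,520,320),15): print(rect(s,c,30))
print("tool")
for c in blobs(s,(0,125,0),(40,255,150),sb(405,355,520,395),30): print(rect(s,c,28))
v=np.vstack([cv2.resize(f["color"][150:290,110:370],(780,420),interpolation=cv2.INTER_CUBIC)])
cv2.imwrite("pics/c1.png",v[:,:,::-1])
E
```

```text
TOP lids rim z18
{'c': [615.4, -167.2], 'g': [615.0, -167.9], 's': [106.2, 106.1], 'a': 0.5} ((323.3113098144531, 191.18336486816406), 19.030881881713867)
{'c': [618.5, 149.3], 'g': [618.1, 148.5], 's': [97.1, 94.4], 'a': -89.5} ((215.52197265625, 190.0796661376953), 17.550769805908203)
{'c': [630.2, -5.1], 'g': [630.1, -2.5], 's': [111.9, 109.3], 'a': -89.5} ((267.42218017578125, 185.45913696289062), 19.895544052124023)
knobs z18
{'c': [427.0, 299.0], 'g': [427.2, 298.9], 's': [44.5, 41.9], 'a': -73.6}
{'c': [427.6, 383.6], 'g': [427.6, 383.5], 's': [43.1, 42.3], 'a': 57.3}
{'c': [518.1, 355.7], 'g': [518.2, 355.9], 's': [43.3, 42.7], 'a': 34.5}
chips z36
{'c': [437.0, -100.8], 'g': [436.9, -100.3], 's': [31.7, 23.6], 'a': -18.3}
{'c': [453.1, -191.7], 'g': [453.2, -191.4], 's': [32.4, 22.4], 'a': 33.9}
{'c': [515.5, -201.5], 'g': [515.6, -201.4], 's': [33.0, 22.3], 'a': -56.1}
tool z34
{'c': [445.5, 100.6], 'g': [435.7, 99.9], 's': [165.8, 15.4], 'a': 8.7}
rest
{'c': [603.4, 290.3], 'g': [603.5, 287.9], 's': [106.0, 65.9], 'a': 5.0}
tub z55
{'c': [479.4, -394.0], 'g': [479.4, -395.
[... 166 characters left out ...]
 [631.6, -7.5], 's': [121.4, 112.5], 'a': 77.9} (228, 188, 38, 27)
{'c': [615.4, -175.6], 'g': [616.3, -173.3], 's': [115.7, 106.7], 'a': -89.6} (255, 161, 34, 22)
knobs
{'c': [426.8, 381.7], 'g': [426.8, 382.1], 's': [46.1, 45.3], 'a': -33.0}
{'c': [517.7, 354.3], 'g': [517.5, 354.6], 's': [49.4, 41.7], 'a': -54.6}
{'c': [426.6, 297.9], 'g': [426.5, 298.3], 's': [50.2, 40.7], 'a': -74.3}
chips
{'c': [437.7, -105.7], 'g': [437.3, -105.0], 's': [47.2, 33.9], 'a': 88.1}
{'c': [453.3, -198.8], 'g': [453.0, -198.5], 's': [45.2, 32.5], 'a': -74.0}
{'c': [515.5, -206.4], 'g': [516.9, -208.8], 's': [54.2, 25.3], 'a': -65.3}
tool
{'c': [445.2, 98.5], 'g': [439.4, 97.6], 's': [167.8, 24.6], 'a': 8.9}
```

View pics/c1.png

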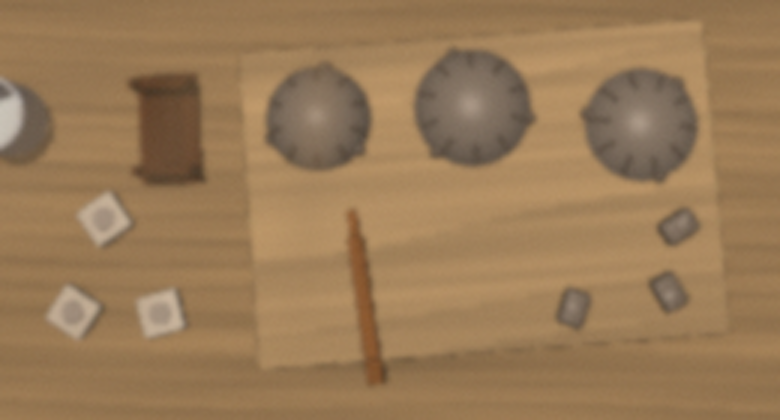

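The crop confirms the layout. The rest's long axis runs along world x, and the middle lid is the largest, so it is lid_a. Next I'll refine the lids and rest and work out the first move.

```bash
cat >> h.py <<'E'
from scipy.spatial.transform import Rotation as Ro
def plan(*ts):
    "ts: (x,y,z,yaw_deg) world targets -> tool-frame shift (m) and turn (5 deg units) from the present pose"
    s=manip.sense(); p=np.array(s["eef_pos"]); R0=Ro.from_euler("xyz",s["orientation"])
    print("t",round(s["clock"],1),"tcp",np.round(p,1),"rpy",np.round(np.degrees(s["orientation"]),1),"w",round(s["gripper_width"],1),"F",np.round(s["wrist_force"],1),"q",np.round(s["joint_positions"],2))
    for t in ts:
        d=R0.inv().apply(np.array(t[:3])-p)/1000; r=(R0.inv()*Ro.from_euler("xyz",[180,0,t[3]],degrees=True)).as_rotvec(degrees=True)/5
        print(t,"->",np.round(d,4).tolist(),np.round(r,2).tolist())
E
python3 - <<'E'
from h import *
from scipy.optimize import least_squares
f=grab_frame("top");s=grab_frame("side")
sb=lambda x0,y0,x1,y1:tuple(int(q*.64) for q in(x0,y0,x1,y1))
for c in blobs(f,(0,0,0),(40,88,255),sb(300,240,545,340),200,3):
    p=np.array([ray(f,q[0],20)[:2] for q in c])
    r=least_squares(lambda a:np.hypot(*(p-a[:2]).T)-a[2],[*p.mean(0),52],loss="soft_l1",f_scale=1.5); print("lid",r.x.round(1))
# board outline
for n,g,b in(("top",f,sb(290,235,560,435)),):
    pass
rb=[c for c in blobs(s,(0,110,0),(40,255,110),sb(285,390,375,460),30)]
for c in rb: print("rest side",[rect(s,c,z)["c"] for z in(0,24,48)],[rect(s,c,0)[k] for k in"sa"],cv2.boundingRect(c))
v=np.vstack([cv2.resize(s["color"][240:305,180:260],(400,325),interpolation=cv2.INTER_CUBIC)])
w=cv2.resize(f["color"][165:230,140:220],(400,325),interpolation=cv2.INTER_CUBIC)
cv2.imwrite("pics/c2.png",np.hstack([v,w])[:,:,::-1])
plan((453,-192,100,33.9),(453,-192,21,33.9))
E
```

```text
lid [ 615.  -167.6   52.8]
lid [618.3 148.2  47.7]
lid [630.   -2.4  54.6]
rest side [[617.0, 271.1], [607.3, 288.2], [597.7, 305.2]] [[124.6, 105.5], 4.3] (188, 252, 47, 42)
t 0.4 tcp [ 185.4 -517.8  231.2] rpy [-180.    -0.    19.7] w 85.4 F [ 1.2 -0.6  0.3] q [-1.44  0.38  1.3   0.    1.46 -0.22]
(453, -192, 100, 33.9) -> [0.3618, -0.2165, 0.1313] [-0.0, -0.0, -2.84]
(453, -192, 21, 33.9) -> [0.3618, -0.2165, 0.2103] [-0.0, -0.0, -2.84]
```

View pics/c2.png

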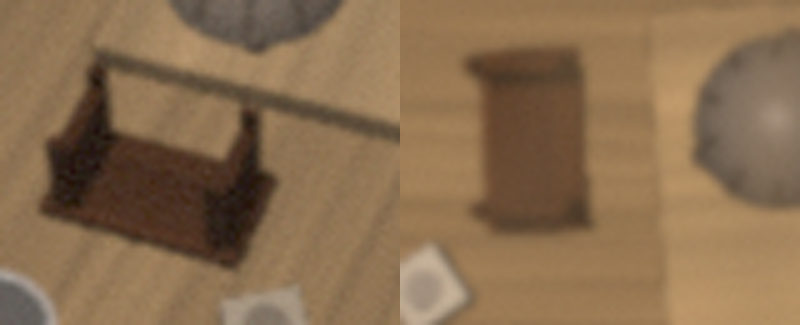

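The left crop (side view) shows the two uprights with lips at (100,75) and (250,120). The right crop (top view) shows the base spanning x 487–583 and y 48–228, tilted about 4.5°. Next I'll pick the first chip.

Call:
move_arm --pt "0.085 0.362 -0.2165 0.1 0 0 -2.84" --pt "0.085 0.362 -0.2165 0.1 0 0 -2.84" --pt "0.085 0.362 -0.2165 0.1 0 0 -2.84" --pt "0.085 0.362 -0.2165 0.1 0 0 -2.84" --pt "0.085 0.362 -0.2165 0.1 0 0 -2.84" --pt "0.085 0.362 -0.2165 0.1 0 0 -2.84" --pt "0.085 0.362 -0.2165 0.1 0 0 -2.84" --pt "0.085 0.362 -0.2165 0.1 0 0 -2.84" --pt "0.085 0.362 -0.2165 0.1 0 0 -2.84" --pt "0.085 0.362 -0.2165 0.13 0 0 -2.84" --pt "0.085 0.362 -0.2165 0.13 0 0 -2.84" --newtons 40

```text
clock: 1.78
eef_pos: [452.0, -192.7, 100.5]
orientation: [-3.139, 0.001, 0.589]
wrist_force: [0.4, 0.0, -0.2]
gripper_width: 85.2
gripper_force: 0.0
```

```bash
python3 - <<'E'
from h import *
f=grab_frame("top"); s=grab_frame("side")
print("rest",ray(f,(247,192.6),6), "chips")
for c in blobs(s,(0,0,0),(40,85,255),(290,160,335,205),15): print(rect(s,c,30))
plan((453,-192,21,33.9))
E
```

```text
rest [609.42548131  56.78843122   6.        ] chips
{'c': [437.3, -106.3], 'g': [437.0, -105.8], 's': [51.1, 31.0], 'a': -74.7}
{'c': [452.5, -196.0], 'g': [452.4, -197.6], 's': [60.3, 38.8], 'a': -75.1}
{'c': [516.8, -206.2], 'g': [516.3, -206.9], 's': [55.0, 26.5], 'a': -72.3}
t 1.9 tcp [ 453.1 -193.   102.1] rpy [180.   -0.   33.8] w 85.1 F [-0.5 -0.8  0.4] q [-0.64  0.42  1.65 -0.    1.06  0.34]
(453, -192, 21, 33.9) -> [0.0005, -0.0009, 0.0811] [0.01, -0.0, -0.02]
```

Call:
move_arm --pt "0.085 0 0 0.05 0 0 0" --pt "0.085 0 0 0.075 0 0 0" --pt "0.085 0 0 0.08 0 0 0" --pt "0.085 0 0 0.08 0 0 0" --pt "0.02 0 0 0.08 0 0 0" --pt "0.02 0 0 0.08 0 0 0" --pt "0.02 0 0 0.08 0 0 0" --pt "0.02 0 0 0.08 0 0 0" --pt "0.02 0 0 0.08 0 0 0" --pt "0.02 0 0 0.04 0 0 0" --pt "0.02 0 0 -0.01 0 0 0" --pt "0.02 0 0 -0.01 0 0 0"

```text
clock: 3.38
eef_pos: [454.5, -192.8, 114.3]
orientation: [3.135, -0.002, 0.592]
wrist_force: [-0.3, -0.3, 0.1]
gripper_width: 25.4
gripper_force: 39.5
```

```bash
python3 - <<'E'
from h import *
f=grab_frame("top")
print("rest",ray(f,(167,192.6),6))
plan((479,-370,110,34),(479,-370,40,34),(515.5,-201.5,110,-56.1),(515.5,-201.5,21,-56.1))
E
```

```text
rest [607.30781968 294.06658033   6.        ]
t 3.4 tcp [ 453.6 -192.2  112.3] rpy [ 1.798e+02 -1.000e-01  3.390e+01] w 25.0 F [-0.4 -0.4 -1.3] q [-0.64  0.41  1.64  0.    1.09  0.34]
(479, -370, 110, 34) -> [-0.0781, 0.1618, 0.0027] [0.03, -0.01, -0.02]
(479, -370, 40, 34) -> [-0.0782, 0.1616, 0.0727] [0.03, -0.01, -0.02]
(515.5, -201.5, 110, -56.1) -> [0.0462, 0.0423, 0.0025] [0.02, -0.03, 18.0]
(515.5, -201.5, 21, -56.1) -> [0.0461, 0.042, 0.0915] [0.02, -0.03, 18.0]
```

Call:
move_arm --pt "0.02 -0.078 0.162 0.0 0 0 0" --pt "0.02 -0.078 0.162 0.0 0 0 0" --pt "0.02 -0.078 0.162 0.0 0 0 0" --pt "0.02 -0.078 0.162 0.03 0 0 0" --pt "0.02 -0.078 0.162 0.073 0 0 0" --pt "0.02 -0.078 0.162 0.073 0 0 0" --pt "0.06 -0.078 0.162 0.073 0 0 0" --pt "0.06 -0.078 0.162 0.073 0 0 0" --pt "0.06 -0.078 0.162 0.02 0 0 0" --pt "0.06 -0.078 0.162 -0.02 0 0 0" --pt "0.085 -0.03 0.13 -0.02 0 0 2" --pt "0.085 0.046 0.042 -0.02 0 0 18" --pt "0.085 0.046 0.042 -0.02 0 0 18" --pt "0.085 0.046 0.042 -0.02 0 0 18" --pt "0.085 0.046 0.042 -0.02 0 0 18" --pt "0.085 0.046 0.042 -0.02 0 0 18" --pt "0.085 0.046 0.042 -0.02 0 0 18" --pt "0.085 0.046 0.042 -0.02 0 0 18" --pt "0.085 0.046 0.042 -0.02 0 0 18" --pt "0.085 0.046 0.042 -0.02 0 0 18"

```text
clock: 5.92
eef_pos: [515.0, -201.2, 132.4]
orientation: [-3.141, -0.002, -0.978]
wrist_force: [0.5, -0.4, 0.3]
gripper_width: 85.1
gripper_force: 0.0
```

```bash
cat > look.py <<'E'
from h import *
f=grab_frame("top"); s=grab_frame("side")
for c in blobs(s,(0,0,0),(40,85,255),(270,155,345,215),15): print("chip side",rect(s,c,30)["g"],cv2.contourArea(c))
for c in blobs(f,(0,0,0),(40,88,255),(260,216,420,300),15): print("chip top",rect(f,c,38))
for c in blobs(f,(0,140,0),(40,255,160),(205,205,260,285),30): print("tool",rect(f,c,32))
for c in blobs(f,(0,0,0),(40,88,255),(110,205,180,272),60,3): print("knob",rect(f,c,18))
E
python3 - <<'E'
import look
from look import *
plan((515.5,-201.5,21,-56.1))
E
```

```text
chip side [436.3, -106.6] 90.5
chip side [515.3, -203.3] 62.0
chip side [592.6, -166.5] 291.0
chip top {'c': [437.1, -100.4], 'g': [436.7, -100.3], 's': [31.7, 22.7], 'a': -18.3}
chip top {'c': [423.8, -218.5], 'g': [426.6, -235.8], 's': [363.1, 212.3], 'a': -43.9}
tool {'c': [444.3, 100.2], 'g': [434.6, 99.8], 's': [163.3, 15.4], 'a': 8.5}
knob {'c': [427.0, 298.8], 'g': [427.2, 298.8], 's': [43.5, 41.9], 'a': -73.6}
knob {'c': [427.6, 383.6], 'g': [427.5, 383.7], 's': [43.1, 42.3], 'a': 57.3}
knob {'c': [518.2, 355.7], 'g': [518.2, 355.7], 's': [43.3, 42.7], 'a': 34.8}
t 6.0 tcp [ 515.  -201.2  132.1] rpy [-1.8e+02 -1.0e-01 -5.6e+01] w 85.2 F [ 0.   1.  -0.5] q [-0.59  0.48  1.45  0.    1.22  1.96]
(515.5, -201.5, 21, -56.1) -> [0.0004, -0.0002, 0.1111] [-0.01, -0.01, 0.02]
```

Call:
move_arm --pt "0.085 0 0 0.06 0 0 0" --pt "0.085 0 0 0.1 0 0 0" --pt "0.085 0 0 0.11 0 0 0" --pt "0.085 0 0 0.11 0 0 0" --pt "0.02 0 0 0.11 0 0 0" --pt "0.02 0 0 0.11 0 0 0" --pt "0.02 0 0 0.11 0 0 0" --pt "0.02 0 0 0.11 0 0 0" --pt "0.02 0 0 0.11 0 0 0" --pt "0.02 0 0 0.06 0 0 0" --pt "0.02 0 0 0.02 0 0 0" --pt "0.02 0.153 0.146 0.02 0 0 0" --pt "0.02 0.153 0.146 0.02 0 0 0" --pt "0.02 0.153 0.146 0.02 0 0 0" --pt "0.02 0.153 0.146 0.02 0 0 0" --pt "0.02 0.153 0.146 0.02 0 0 0"

```text
clock: 8.02
eef_pos: [478.2, -411.0, 110.9]
orientation: [3.142, 0.0, -0.982]
wrist_force: [-0.7, 0.1, -1.2]
gripper_width: 25.1
gripper_force: 39.7
```

```bash
python3 - <<'E'
import look
from look import *
plan((479,-410,40,-56.1),(437,-101,130,-18.3))
E
```

```text
chip side [436.6, -105.5] 81.5
chip side [592.6, -166.5] 292.0
chip top {'c': [359.7, -150.9], 'g': [344.9, -160.9], 's': [259.9, 110.6], 'a': -89.5}
chip top {'c': [437.1, -100.4], 'g': [436.9, -100.5], 's': [31.7, 22.7], 'a': -18.3}
chip top {'c': [405.4, -374.1], 'g': [390.7, -394.8], 's': [201.1, 131.5], 'a': -0.8}
tool {'c': [444.3, 100.3], 'g': [435.3, 99.8], 's': [163.3, 15.4], 'a': 8.6}
knob {'c': [427.1, 299.1], 'g': [427.2, 299.0], 's': [43.0, 42.3], 'a': -74.7}
knob {'c': [427.6, 383.6], 'g': [427.6, 383.4], 's': [43.1, 42.3], 'a': 57.3}
knob {'c': [518.2, 355.7], 'g': [518.2, 355.7], 's': [43.3, 42.7], 'a': 34.8}
t 8.1 tcp [ 479.  -408.7  111.1] rpy [-1.80e+02  1.00e-01 -5.61e+01] w 25.2 F [ 0.6 -0.1  0. ] q [-0.89  0.62  1.24  0.    1.28  1.66]
(479, -410, 40, -56.1) -> [0.0012, 0.0007, 0.0711] [-0.0, 0.01, 0.0]
(437, -101, 130, -18.3) -> [-0.2788, -0.1368, -0.0186] [-0.01, 0.01, -7.56]
```

Call:
move_arm --pt "0.02 0 0 0.04 0 0 0" --pt "0.02 0 0 0.071 0 0 0" --pt "0.02 0 0 0.071 0 0 0" --pt "0.06 0 0 0.071 0 0 0" --pt "0.06 0 0 0.071 0 0 0" --pt "0.06 0 0 0.02 0 0 0" --pt "0.06 0 0 -0.02 0 0 0" --pt "0.085 -0.279 -0.137 -0.02 0 0 -7.6" --pt "0.085 -0.279 -0.137 -0.02 0 0 -7.6" --pt "0.085 -0.279 -0.137 -0.02 0 0 -7.6" --pt "0.085 -0.279 -0.137 -0.02 0 0 -7.6" --pt "0.085 -0.279 -0.137 -0.02 0 0 -7.6" --pt "0.085 -0.279 -0.137 -0.02 0 0 -7.6" --pt "0.085 -0.279 -0.137 -0.02 0 0 -7.6" --pt "0.085 -0.279 -0.137 -0.02 0 0 -7.6"

```text
clock: 10.0
eef_pos: [437.5, -102.8, 131.6]
orientation: [3.141, -0.001, -0.317]
wrist_force: [0.4, 0.0, -0.1]
gripper_width: 85.1
gripper_force: 0.0
```

```bash
python3 - <<'E'
import look
from look import *
plan((437,-101,21,-18.3),(450,-390,110,-18.3))
E
```

```text
chip side [436.3, -104.3] 89.5
chip side [592.6, -166.4] 291.0
chip side [483.3, -251.9] 15.5
chip top {'c': [380.9, -127.3], 'g': [384.3, -124.5], 's': [218.1, 208.6], 'a': -15.4}
chip top {'c': [479.6, -385.5], 'g': [480.3, -384.1], 's': [62.8, 49.0], 'a': -56.2}
tool {'c': [444.3, 100.5], 'g': [435.9, 99.8], 's': [163.4, 15.0], 'a': 8.9}
knob {'c': [427.1, 298.7], 'g': [427.1, 298.9], 's': [43.7, 42.1], 'a': -74.6}
knob {'c': [427.8, 383.9], 'g': [427.7, 383.5], 's': [43.9, 42.3], 'a': 57.3}
knob {'c': [518.2, 355.7], 'g': [518.2, 355.7], 's': [43.3, 42.7], 'a': 34.8}
t 10.1 tcp [ 437.3 -102.6  131.3] rpy [180.   -0.  -18.2] w 84.8 F [-0.5  0.3  0. ] q [-0.5   0.32  1.73 -0.    1.1   1.39]
(437, -101, 21, -18.3) -> [-0.0008, -0.0015, 0.1103] [0.0, -0.0, 0.02]
(450, -390, 110, -18.3) -> [0.1018, 0.269, 0.0214] [0.0, -0.0, 0.02]
```

Call:
move_arm --pt "0.085 -0.001 -0.001 0.06 0 0 0" --pt "0.085 -0.001 -0.001 0.1 0 0 0" --pt "0.085 -0.001 -0.001 0.11 0 0 0" --pt "0.085 -0.001 -0.001 0.11 0 0 0" --pt "0.02 -0.001 -0.001 0.11 0 0 0" --pt "0.02 -0.001 -0.001 0.11 0 0 0" --pt "0.02 -0.001 -0.001 0.11 0 0 0" --pt "0.02 -0.001 -0.001 0.11 0 0 0" --pt "0.02 -0.001 -0.001 0.11 0 0 0" --pt "0.02 -0.001 -0.001 0.06 0 0 0" --pt "0.02 -0.001 -0.001 0.02 0 0 0" --pt "0.02 0.102 0.269 0.02 0 0 0" --pt "0.02 0.102 0.269 0.02 0 0 0" --pt "0.02 0.102 0.269 0.02 0 0 0" --pt "0.02 0.102 0.269 0.02 0 0 0" --pt "0.02 0.102 0.269 0.02 0 0 0" --pt "0.02 0.102 0.269 0.02 0 0 0"

```text
clock: 12.22
eef_pos: [450.0, -391.3, 110.9]
orientation: [3.141, -0.0, -0.319]
wrist_force: [0.0, 0.4, 0.0]
gripper_width: 24.8
gripper_force: 39.6
```

```bash
python3 - <<'E'
import look
from look import *
plan((450,-390,50,-18.3),(444.5,100,140,8.7))
E
```

```text
chip side [592.7, -166.4] 292.0
chip top {'c': [344.0, -143.8], 'g': [334.3, -144.4], 's': [194.2, 79.2], 'a': -89.5}
chip top {'c': [405.5, -377.0], 'g': [387.9, -392.8], 's': [201.1, 125.8], 'a': -0.8}
tool {'c': [429.0, 61.9], 'g': [419.9, 60.6], 's': [166.0, 14.6], 'a': 10.4}
knob {'c': [427.1, 299.1], 'g': [427.1, 299.0], 's': [43.0, 42.3], 'a': -74.7}
knob {'c': [427.6, 383.6], 'g': [427.7, 383.6], 's': [43.1, 42.3], 'a': 57.3}
knob {'c': [518.2, 355.7], 'g': [518.2, 355.8], 's': [43.3, 42.7], 'a': 34.8}
t 12.3 tcp [ 450.2 -388.4  111.1] rpy [-180.     0.   -18.1] w 25.1 F [-0.4  0.5 -0.2] q [-0.91  0.56  1.35  0.    1.23  0.98]
(450, -390, 50, -18.3) -> [0.0003, 0.0016, 0.0611] [-0.01, 0.01, 0.04]
(444.5, 100, 140, 8.7) -> [-0.1573, -0.4624, -0.0285] [-0.01, 0.01, -5.36]
```

Call:
move_arm --pt "0.02 0 0.001 0.04 0 0 0" --pt "0.02 0 0.001 0.061 0 0 0" --pt "0.02 0 0.001 0.061 0 0 0" --pt "0.055 0 0.001 0.061 0 0 0" --pt "0.055 0 0.001 0.061 0 0 0" --pt "0.055 0 0.001 0.02 0 0 0" --pt "0.055 0 0 -0.03 0 0 0" --pt "0.085 -0.16 -0.4215 -0.03 0 0 -5.7" --pt "0.085 -0.16 -0.4215 -0.03 0 0 -5.7" --pt "0.085 -0.16 -0.4215 -0.03 0 0 -5.7" --pt "0.085 -0.16 -0.4215 -0.03 0 0 -5.7" --pt "0.085 -0.16 -0.4215 -0.03 0 0 -5.7" --pt "0.085 -0.16 -0.4215 -0.03 0 0 -5.7" --pt "0.085 -0.16 -0.4215 -0.03 0 0 -5.7" --pt "0.085 -0.16 -0.4215 -0.03 0 0 -5.7" --pt "0.085 -0.16 -0.4215 -0.03 0 0 -5.7" --pt "0.085 -0.16 -0.4215 -0.03 0 0 -5.7"

```text
clock: 14.45
eef_pos: [429.7, 60.2, 141.5]
orientation: [3.141, -0.001, 0.18]
wrist_force: [0.4, -0.1, -0.1]
gripper_width: 85.3
gripper_force: 0.0
```

```bash
python3 - <<'E'
import look
from look import *
plan((429,62,21,10.4),(607,294,150,4.5))
cv2.imwrite("pics/c3.png",np.hstack([cv2.resize(f["color"][200:320,200:300],(400,480)),cv2.resize(f["color"][190:290,360:460],(400,480))])[:,:,::-1])
for c in blobs(s,(0,125,0),(40,255,150),(240,215,345,265),30): print(rect(s,c,28))
E
```

```text
chip side [592.7, -166.5] 292.0
chip top {'c': [431.1, -369.8], 'g': [430.3, -370.2], 's': [20.1, 17.2], 'a': 89.4}
chip top {'c': [377.0, 0.6], 'g': [386.3, 3.5], 's': [147.6, 31.6], 'a': 0.5}
chip top {'c': [479.6, -385.5], 'g': [480.3, -384.1], 's': [62.8, 49.0], 'a': -56.2}
tool {'c': [485.5, 73.2], 'g': [481.0, 72.2], 's': [50.8, 12.8], 'a': 10.1}
knob {'c': [427.2, 298.7], 'g': [427.2, 298.9], 's': [43.7, 42.3], 'a': -74.6}
knob {'c': [427.6, 383.6], 'g': [427.6, 383.7], 's': [43.1, 42.3], 'a': 57.3}
knob {'c': [518.2, 355.7], 'g': [518.2, 355.7], 's': [43.3, 42.7], 'a': 34.8}
t 14.6 tcp [429.7  60.1 141.4] rpy [180.   -0.   10.3] w 85.2 F [-0.7  0.   0.9] q [-0.14  0.28  1.75 -0.    1.11  1.26]
(429, 62, 21, 10.4) -> [-0.0003, -0.002, 0.1204] [0.0, -0.0, -0.02]
(607, 294, 150, 4.5) -> [0.2162, -0.1985, -0.0086] [0.0, -0.0, 1.16]
{'c': [427.5, 60.4], 'g': [426.0, 59.7], 's': [167.8, 29.5], 'a': 12.0}
```

View pics/c3.png

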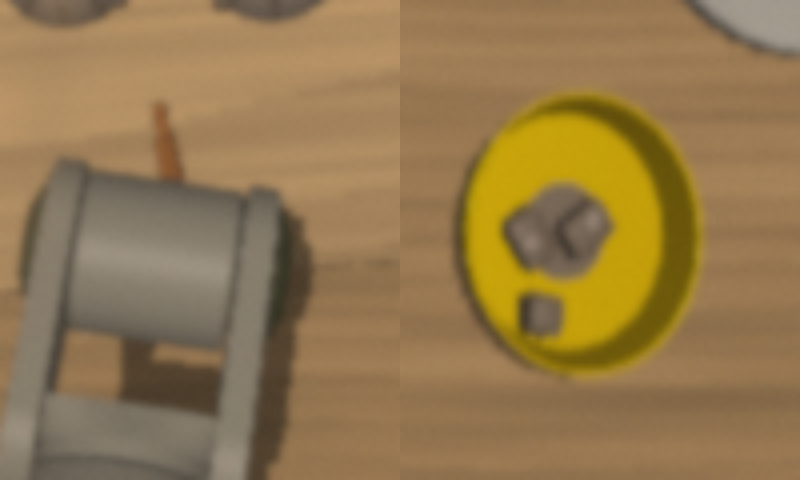

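All three chips are in the tub (right panel), and the gripper is over the tool. Next I'll pick the tool.

Call:
move_arm --pt "0.085 0 -0.001 0.06 0 0 0" --pt "0.085 0 -0.001 0.105 0 0 0" --pt "0.085 0 -0.001 0.12 0 0 0" --pt "0.085 0 -0.001 0.12 0 0 0" --pt "0.01 0 -0.001 0.12 0 0 0" --pt "0.01 0 -0.001 0.12 0 0 0" --pt "0.01 0 -0.001 0.12 0 0 0" --pt "0.01 0 -0.001 0.12 0 0 0" --pt "0.01 0 -0.001 0.12 0 0 0" --pt "0.01 0 -0.001 0.12 0 0 0" --pt "0.01 0 -0.001 0.06 0 0 0" --pt "0.01 0 -0.001 0.0 0 0 0" --pt "0.01 0 -0.001 -0.01 0 0 0" --pt "0.01 0.216 -0.1985 -0.01 0 0 1.16" --pt "0.01 0.216 -0.1985 -0.01 0 0 1.16" --pt "0.01 0.216 -0.1985 -0.01 0 0 1.16" --pt "0.01 0.216 -0.1985 -0.01 0 0 1.16" --pt "0.01 0.216 -0.1985 -0.01 0 0 1.16" --pt "0.01 0.216 -0.1985 -0.01 0 0 1.16" --pt "0.01 0.216 -0.1985 -0.01 0 0 1.16" --newtons 60

```text
clock: 17.05
eef_pos: [605.3, 295.2, 150.1]
orientation: [3.141, 0.002, 0.08]
wrist_force: [-0.3, -0.4, -0.6]
gripper_width: 14.1
gripper_force: 59.0
```

```bash
python3 - <<'E'
from h import *
f=grab_frame("top"); s=grab_frame("side")
plan((607,294,100,4.5),(607,294,52,4.5))
cv2.imwrite("pics/c4.png",np.hstack([cv2.resize(f["color"][140:240,120:220],(400,400)),cv2.resize(s["color"][200:300,170:270],(400,400))])[:,:,::-1])
E
```

```text
t 17.1 tcp [605.5 294.7 151.1] rpy [1.8e+02 1.0e-01 4.6e+00] w 14.5 F [ 0.2  0.2 -0.2] q [ 0.28  0.66  1.04 -0.    1.45  1.77]
(607, 294, 100, 4.5) -> [0.0015, 0.0008, 0.0511] [0.0, 0.01, 0.01]
(607, 294, 52, 4.5) -> [0.0016, 0.0008, 0.0991] [0.0, 0.01, 0.01]
```

View pics/c4.png

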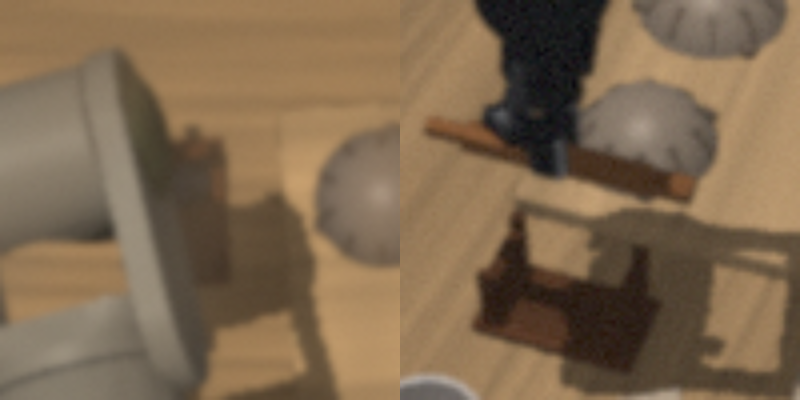

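The tool is held level and aligned with the rest (right panel). Next I'll lower it.

Call:
move_arm --pt "0.01 0.0015 0.001 0.05 0 0 0" --pt "0.01 0.0015 0.001 0.08 0 0 0" --pt "0.01 0.0015 0.001 0.094 0 0 0" --pt "0.01 0.0015 0.001 0.098 0 0 0" --pt "0.01 0.0015 0.001 0.098 0 0 0"

```text
clock: 17.77
eef_pos: [608.0, 294.7, 54.5]
orientation: [-3.141, -0.002, 0.08]
wrist_force: [0.6, 0.7, -0.1]
gripper_width: 14.0
gripper_force: 58.9
```

```bash
python3 - <<'E'
from h import *
s=grab_frame("side");plan()
cv2.imwrite("pics/c5.png",cv2.resize(s["color"][235:305,180:260],(480,420))[:,:,::-1])
E
```

```text
t 17.8 tcp [608.1 294.8  54.7] rpy [-1.8e+02 -1.0e-01  4.6e+00] w 14.1 F [-1.   0.7 -0.2] q [0.28 0.75 1.15 0.   1.24 1.77]
```

View pics/c5.png

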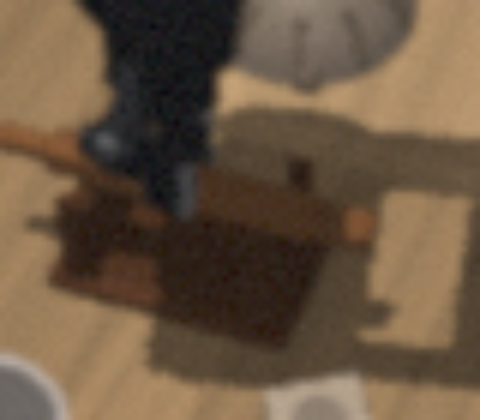

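The tool lies between the lips: the far lip is visible at (300,170) and the near one at (75,205). Next I'll lower it the last few millimetres and release.

Call:
move_arm --pt "0.01 0 0 0.002 0 0 0" --pt "0.01 0 0 0.004 0 0 0" --pt "0.01 0 0 0.004 0 0 0" --pt "0.02 0 0 0.004 0 0 0" --pt "0.03 0 0 0.004 0 0 0" --pt "0.04 0 0 0.004 0 0 0" --pt "0.04 0 0 -0.03 0 0 0" --pt "0.05 0 0 -0.08 0 0 0" --pt "0.085 0 0 -0.1 0 0 0" --pt "0.085 -0.1 0.0 -0.1 0 0 0" --pt "0.085 -0.18 0 -0.1 0 0 0" --pt "0.085 -0.18 0 -0.1 0 0 0"

```text
clock: 19.32
eef_pos: [425.9, 280.0, 153.3]
orientation: [-3.142, 0.0, 0.08]
wrist_force: [0.8, 0.6, 0.4]
gripper_width: 85.1
gripper_force: 0.0
```

```bash
python3 - <<'E'
import look
from look import *
cv2.imwrite("pics/c6.png",cv2.resize(s["color"][235:305,180:260],(480,420))[:,:,::-1])
for c in blobs(s,(0,125,90),(40,255,150),(170,235,260,290),30): print(rect(s,c,56))
plan((427,299,130,15.4),(427,299,4,15.4))
E
```

```text
chip side [495.9, -166.7] 3561.0
chip top {'c': [431.1, -369.8], 'g': [430.1, -370.2], 's': [20.1, 17.2], 'a': 89.4}
chip top {'c': [479.6, -385.5], 'g': [480.3, -383.9], 's': [62.8, 49.0], 'a': -56.2}
knob {'c': [426.7, 353.2], 'g': [416.0, 358.9], 's': [201.3, 98.5], 'a': -89.5}
knob {'c': [518.2, 355.7], 'g': [518.2, 355.8], 's': [43.3, 42.7], 'a': 34.8}
{'c': [608.7, 290.5], 'g': [604.3, 291.4], 's': [169.4, 22.0], 'a': 3.4}
t 19.4 tcp [422.8 279.9 153.2] rpy [180.    0.2   4.7] w 85.1 F [ 0.2  0.2 -0.3] q [0.35 0.38 1.54 0.   1.22 1.84]
(427, 299, 130, 15.4) -> [0.0059, -0.0187, 0.0232] [0.01, 0.05, -2.14]
(427, 299, 4, 15.4) -> [0.0064, -0.0188, 0.1492] [0.01, 0.05, -2.14]
```

View pics/c6.png

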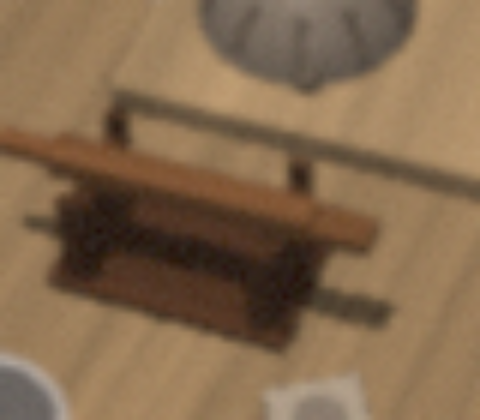

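The tool rests on both uprights between the lips, so step 1 is met. For the knob at (427,299) I'll use yaw 105 so the fingers clear the neighbouring knobs.

Call:
move_arm --pt "0.085 0.006 -0.019 0.023 0 0 -20.15" --pt "0.085 0.006 -0.019 0.023 0 0 -20.15" --pt "0.085 0.006 -0.019 0.023 0 0 -20.15" --pt "0.085 0.006 -0.019 0.023 0 0 -20.15" --pt "0.085 0.006 -0.019 0.023 0 0 -20.15" --pt "0.085 0.006 -0.019 0.023 0 0 -20.15" --pt "0.085 0.006 -0.019 0.023 0 0 -20.15" --pt "0.085 0.006 -0.019 0.023 0 0 -20.15" --pt "0.085 0.006 -0.019 0.023 0 0 -20.15" --pt "0.085 0.006 -0.019 0.023 0 0 -20.15" --pt "0.07 0.006 -0.019 0.023 0 0 -20.15" --pt "0.07 0.006 -0.019 0.023 0 0 -20.15"

```text
clock: 20.92
eef_pos: [432.9, 299.8, 130.3]
orientation: [3.142, -0.0, 1.837]
wrist_force: [-0.4, -0.4, 0.6]
gripper_width: 70.4
gripper_force: 0.0
```

```bash
python3 - <<'E'
from h import *
plan((427,298.7,4,105.4),(618.3,148.2,100,105.4))
E
```

```text
t 20.9 tcp [432.9 299.8 130.3] rpy [180.   -0.  105.3] w 70.4 F [-0.4 -0.4  0.6] q [0.38 0.44 1.52 0.   1.18 0.11]
(427, 298.7, 4, 105.4) -> [0.0005, -0.0059, 0.1263] [0.0, -0.0, -0.03]
(618.3, 148.2, 100, 105.4) -> [-0.195, 0.139, 0.0303] [0.0, -0.0, -0.03]
```

Call:
move_arm --pt "0.07 0.0005 -0.006 0.06 0 0 0" --pt "0.07 0.0005 -0.006 0.11 0 0 0" --pt "0.07 0.0005 -0.006 0.125 0 0 0" --pt "0.07 0.0005 -0.006 0.1262 0 0 0" --pt "0.07 0.0005 -0.006 0.1262 0 0 0" --pt "0.035 0.0005 -0.006 0.1262 0 0 0" --pt "0.035 0.0005 -0.006 0.1262 0 0 0" --pt "0.035 0.0005 -0.006 0.1262 0 0 0" --pt "0.035 0.0005 -0.006 0.1262 0 0 0" --pt "0.035 0.0005 -0.006 0.08 0 0 0" --pt "0.035 0.0005 -0.006 0.02 0 0 0" --pt "0.035 -0.195 0.139 0.02 0 0 0" --pt "0.035 -0.195 0.139 0.02 0 0 0" --pt "0.035 -0.195 0.139 0.02 0 0 0" --pt "0.035 -0.195 0.139 0.02 0 0 0" --pt "0.035 -0.195 0.139 0.02 0 0 0" --pt "0.035 -0.195 0.139 0.02 0 0 0" --pt "0.035 -0.195 0.139 0.02 0 0 0" --newtons 60

```text
clock: 23.18
eef_pos: [617.4, 149.4, 110.7]
orientation: [-3.141, -0.0, 1.84]
wrist_force: [0.2, 0.6, -0.7]
gripper_width: 38.2
gripper_force: 60.8
```

```bash
python3 - <<'E'
from h import *
s=grab_frame("side");plan((618.3,148.2,64,105.4))
cv2.imwrite("pics/c7.png",cv2.resize(s["color"][170:270,180:280],(500,500),interpolation=cv2.INTER_CUBIC)[:,:,::-1])
E
```

```text
t 23.2 tcp [617.5 149.4 110.7] rpy [-180.    -0.   105.4] w 38.1 F [ 0.9 -0.4  0.1] q [ 0.05  0.63  1.22  0.    1.29 -0.22]
(618.3, 148.2, 64, 105.4) -> [-0.0014, 0.0005, 0.0467] [-0.0, -0.0, 0.01]
```

View pics/c7.png

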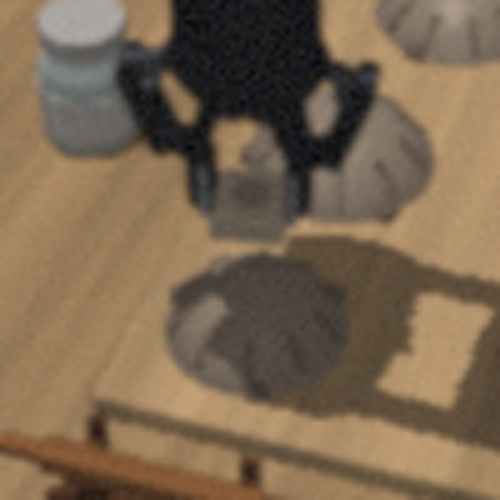

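The knob is held level between the pads above lid_b. Next I'll lower it carefully to contact.

Call:
move_arm --pt "0.035 -0.001 0.0005 0.03 0 0 0" --pt "0.035 -0.001 0.0005 0.042 0 0 0" --pt "0.035 -0.001 0.0005 0.046 0 0 0" --pt "0.035 -0.001 0.0005 0.047 0 0 0" --pt "0.035 -0.001 0.0005 0.047 0 0 0" --pt "0.035 -0.001 0.0005 0.047 0 0 0"

```text
clock: 23.98
eef_pos: [619.2, 147.7, 63.9]
orientation: [3.141, 0.0, 1.839]
wrist_force: [0.2, 0.2, -1.0]
gripper_width: 38.4
gripper_force: 60.9
```

```bash
python3 - <<'E'
from h import *
plan((618.3,148.2,62,105.4))
E
```

```text
t 24.0 tcp [619.2 147.7  63.9] rpy [179.9   0.  105.4] w 38.4 F [ 0.2  0.2 -1. ] q [ 0.05  0.68  1.27  0.    1.19 -0.22]
(618.3, 148.2, 62, 105.4) -> [0.0008, -0.0007, 0.0019] [0.01, 0.0, -0.01]
```

Call:
move_arm --pt "0.035 0.0005 -0.0005 0.001 0 0 0" --pt "0.035 0.0005 -0.0005 0.0015 0 0 0" --pt "0.035 0.0005 -0.0005 0.0015 0 0 0" --pt "0.035 0.0005 -0.0005 0.0015 0 0 0"

```text
clock: 24.48
eef_pos: [618.9, 147.8, 63.1]
orientation: [3.139, 0.001, 1.839]
wrist_force: [-0.9, -1.2, 7.0]
gripper_width: 38.2
gripper_force: 61.8
```

Call:
move_arm --pt "0.035 0 0 0.0005 0 0 0" --pt "0.035 0 0 0.001 0 0 0" --pt "0.035 0 0 0.001 0 0 0"

```text
clock: 24.85
eef_pos: [619.0, 147.8, 63.0]
orientation: [3.139, 0.001, 1.839]
wrist_force: [-3.7, -1.0, 13.0]
gripper_width: 38.1
gripper_force: 62.5
```

Call:
move_arm --pt "0.035 0 0 -0.001 0 0 0" --pt "0.035 0 0 -0.0015 0 0 0" --pt "0.035 0 0 -0.0015 0 0 0" --pt "0.039 0 0 -0.0015 0 0 0" --pt "0.042 0 0 -0.0015 0 0 0" --pt "0.045 0 0 -0.0015 0 0 0" --pt "0.048 0 0 -0.0015 0 0 0" --pt "0.055 0 0 -0.0015 0 0 0" --pt "0.06 0 0 -0.0015 0 0 0" --pt "0.06 0 0 -0.015 0 0 0" --pt "0.06 0 0 -0.04 0 0 0" --pt "0.06 0 0 -0.09 0 0 0" --pt "0.06 0 0 -0.09 0 0 0" --newtons 20

```text
clock: 26.48
eef_pos: [620.1, 148.2, 156.0]
orientation: [3.133, 0.002, 1.839]
wrist_force: [-0.3, 0.1, -0.3]
gripper_width: 60.3
gripper_force: 0.0
```

```bash
python3 - <<'E'
from h import *
s=grab_frame("side");plan((427.5,383.5,150,147.3),(427.5,383.5,150,57.3),(518,355.5,150,34.8))
cv2.imwrite("pics/c8.png",cv2.resize(s["color"][190:260,190:270],(560,490),interpolation=cv2.INTER_CUBIC)[:,:,::-1])
E
```

```text
t 26.5 tcp [619.  148.1 153.3] rpy [1.797e+02 1.000e-01 1.054e+02] w 59.7 F [-0.2  0.4 -0.7] q [ 0.05  0.59  1.17  0.    1.38 -0.22]
(427.5, 383.5, 150, 147.3) -> [0.2777, -0.1224, 0.0025] [0.04, 0.03, -8.39]
(427.5, 383.5, 150, 57.3) -> [0.2777, -0.1224, 0.0025] [0.05, -0.01, 9.61]
(518, 355.5, 150, 34.8) -> [0.2268, -0.0425, 0.0029] [0.05, -0.02, 14.11]
```

View pics/c8.png

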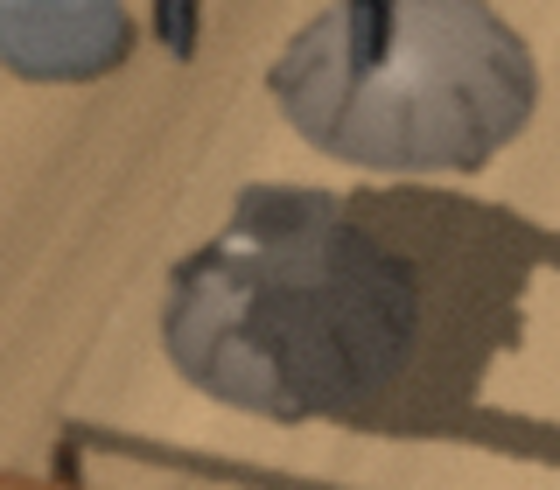

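The knob sits on lid_b. Next is the knob at (518,355.5), with yaw 124.8 to stay clear of the rest.

Call:
move_arm --pt "0.062 0.227 -0.0425 0.0 0 0 -3.89" --pt "0.062 0.227 -0.0425 0.0 0 0 -3.89" --pt "0.062 0.227 -0.0425 0.0 0 0 -3.89" --pt "0.062 0.227 -0.0425 0.0 0 0 -3.89" --pt "0.062 0.227 -0.0425 0.0 0 0 -3.89" --pt "0.062 0.227 -0.0425 0.0 0 0 -3.89" --pt "0.062 0.227 -0.0425 0.0 0 0 -3.89" --newtons 60

```text
clock: 27.4
eef_pos: [517.9, 354.4, 150.6]
orientation: [-3.141, 0.0, 2.176]
wrist_force: [0.3, -1.2, -0.5]
gripper_width: 62.1
gripper_force: 0.0
```

```bash
python3 - <<'E'
from h import *
f=grab_frame("top");s=grab_frame("side");plan((518,355.3,4,124.8),(615,-167.6,150,124.8))
a=cv2.resize(s["color"][190:260,190:270],(400,350),interpolation=cv2.INTER_CUBIC);b=cv2.resize(f["color"][160:220,180:260],(400,350),interpolation=cv2.INTER_CUBIC)
cv2.imwrite("pics/c9.png",np.hstack([a,b])[:,:,::-1])
for c in blobs(f,(0,0,165),(40,80,255),(195,170,240,215),20): print(rect(f,c,76))
E
```

```text
t 27.5 tcp [517.9 354.6 150.7] rpy [-180.    -0.   124.7] w 62.1 F [ 0.5  0.4 -0.1] q [ 0.41  0.58  1.19 -0.    1.37 -0.19]
(518, 355.3, 4, 124.8) -> [0.0005, 0.0005, 0.1467] [-0.0, -0.0, -0.02]
(615, -167.6, 150, 124.8) -> [-0.4846, -0.2175, 0.0008] [-0.0, -0.0, -0.02]
{'c': [620.9, 150.1], 'g': [621.0, 149.9], 's': [38.3, 37.8], 'a': -75.4}
```

View pics/c9.png

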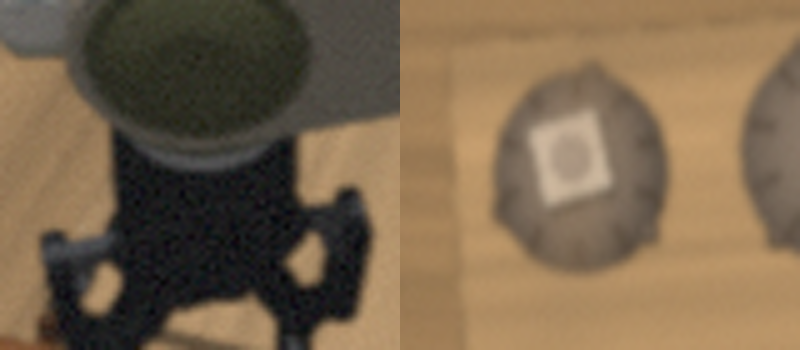

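The knob is balanced on lid_b about 3 mm off centre in the top view, well inside tolerance. Next I'll pick the second knob and aim it for lid_c.

Call:
move_arm --pt "0.062 0.0005 0.0005 0.06 0 0 0" --pt "0.062 0.0005 0.0005 0.12 0 0 0" --pt "0.062 0.0005 0.0005 0.142 0 0 0" --pt "0.062 0.0005 0.0005 0.1465 0 0 0" --pt "0.062 0.0005 0.0005 0.1465 0 0 0" --pt "0.035 0.0005 0.0005 0.1465 0 0 0" --pt "0.035 0.0005 0.0005 0.1465 0 0 0" --pt "0.035 0.0005 0.0005 0.1465 0 0 0" --pt "0.035 0.0005 0.0005 0.1465 0 0 0" --pt "0.035 0.0005 0.0005 0.09 0 0 0" --pt "0.035 0.0005 0.0005 0.03 0 0 0" --pt "0.035 0.0005 0.0005 -0.02 0 0 0" --pt "0.035 0.0005 0.0005 -0.03 0 0 0"

```text
clock: 29.12
eef_pos: [518.4, 356.8, 185.3]
orientation: [3.134, 0.001, 2.178]
wrist_force: [-0.7, -0.6, -0.4]
gripper_width: 38.0
gripper_force: 60.8
```

```bash
python3 - <<'E'
from h import *
f=grab_frame("top");plan((613.5,-169,180,124.8))
for c in blobs(f,(0,0,165),(40,80,255),(195,170,240,215),20): print(rect(f,c,76))
E
```

```text
t 29.2 tcp [518.  356.7 184.2] rpy [1.797e+02 1.000e-01 1.248e+02] w 38.3 F [ 0.2  0.  -0.5] q [ 0.42  0.55  1.14 -0.    1.44 -0.19]
(613.5, -169, 180, 124.8) -> [-0.4861, -0.2217, 0.0035] [0.06, 0.01, 0.0]
{'c': [620.9, 150.1], 'g': [621.0, 149.9], 's': [38.3, 37.8], 'a': -75.4}
```

Call:
move_arm --pt "0.035 -0.486 -0.2215 0.003 0 0 0" --pt "0.035 -0.486 -0.2215 0.003 0 0 0" --pt "0.035 -0.486 -0.2215 0.003 0 0 0" --pt "0.035 -0.486 -0.2215 0.003 0 0 0" --pt "0.035 -0.486 -0.2215 0.003 0 0 0" --pt "0.035 -0.486 -0.2215 0.003 0 0 0" --pt "0.035 -0.486 -0.2215 0.003 0 0 0" --pt "0.035 -0.486 -0.2215 0.003 0 0 0" --pt "0.035 -0.486 -0.2215 0.003 0 0 0" --pt "0.035 -0.486 -0.2215 0.003 0 0 0" --pt "0.035 -0.486 -0.2215 0.003 0 0 0" --pt "0.035 -0.486 -0.2215 0.003 0 0 0" --pt "0.035 -0.486 -0.2215 0.06 0 0 0" --pt "0.035 -0.486 -0.2215 0.1 0 0 0" --pt "0.035 -0.486 -0.2215 0.11 0 0 0" --pt "0.035 -0.486 -0.2215 0.11 0 0 0"

```text
clock: 31.18
eef_pos: [613.3, -168.8, 71.6]
orientation: [3.141, 0.001, 2.179]
wrist_force: [0.5, -0.7, -0.2]
gripper_width: 38.4
gripper_force: 60.7
```

```bash
python3 - <<'E'
from h import *
s=grab_frame("side");f=grab_frame("top");plan((613.5,-169,56.5,124.8))
a=cv2.resize(s["color"][130:200,230:310],(400,350),interpolation=cv2.INTER_CUBIC)
cv2.imwrite("pics/c10.png",a[:,:,::-1])
E
```

```text
t 31.3 tcp [ 613.8 -169.3   72.8] rpy [179.9   0.2 124.8] w 37.9 F [ 0.1 -0.5 -0.4] q [-0.45  0.67  1.26 -0.    1.2  -1.06]
(613.5, -169, 56.5, 124.8) -> [0.0005, -0.0001, 0.0163] [0.02, 0.03, 0.0]
```

View pics/c10.png

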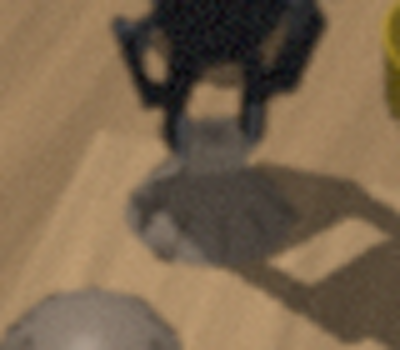

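The knob is held level above lid_c. Next I'll lower it.

Call:
move_arm --pt "0.035 0 0 0.01 0 0 0" --pt "0.035 0 0 0.014 0 0 0" --pt "0.035 0 0 0.016 0 0 0" --pt "0.035 0 0 0.016 0 0 0" --pt "0.035 0 0 0.016 0 0 0"

```text
clock: 31.9
eef_pos: [612.8, -169.1, 55.8]
orientation: [3.142, 0.0, 2.178]
wrist_force: [-3.1, 1.3, 6.2]
gripper_width: 38.2
gripper_force: 61.6
```

Call:
move_arm --pt "0.035 0 0 0.0005 0 0 0" --pt "0.035 0 0 0.001 0 0 0" --pt "0.035 0 0 0.0015 0 0 0" --pt "0.035 0 0 0.0015 0 0 0"

```text
clock: 32.4
eef_pos: [612.8, -169.1, 55.6]
orientation: [3.141, 0.001, 2.178]
wrist_force: [-7.2, 2.7, 16.7]
gripper_width: 38.3
gripper_force: 62.7
```

Call:
move_arm --pt "0.035 0 0 -0.001 0 0 0" --pt "0.035 0 0 -0.002 0 0 0" --pt "0.035 0 0 -0.002 0 0 0" --pt "0.039 0 0 -0.002 0 0 0" --pt "0.042 0 0 -0.002 0 0 0" --pt "0.045 0 0 -0.002 0 0 0" --pt "0.048 0 0 -0.002 0 0 0" --pt "0.055 0 0 -0.002 0 0 0" --pt "0.06 0 0 -0.002 0 0 0" --pt "0.06 0 0 -0.015 0 0 0" --pt "0.06 0 0 -0.05 0 0 0" --pt "0.06 0 0 -0.11 0 0 0" --pt "0.06 0 0 -0.11 0 0 0" --newtons 20

```text
clock: 34.02
eef_pos: [614.7, -169.9, 169.4]
orientation: [3.136, 0.009, 2.178]
wrist_force: [-0.3, -0.0, 0.0]
gripper_width: 59.9
gripper_force: 0.0
```

```bash
python3 - <<'E'
from h import *
plan((427.3,383,160,147.3))
f=grab_frame("top")
for b in((195,170,240,215),(300,170,350,215)):
  for c in blobs(f,(0,0,160),(40,80,255),b,20): print(rect(f,c,74))
E
```

```text
t 34.0 tcp [ 614.7 -169.9  169.4] rpy [179.7   0.5 124.8] w 59.9 F [-0.3 -0.   0. ] q [-0.45  0.58  1.14  0.    1.41 -1.06]
(427.3, 383, 160, 147.3) -> [0.5611, 0.1617, 0.005] [0.04, 0.12, -4.5]
{'c': [621.1, 149.9], 'g': [621.0, 149.9], 's': [39.0, 37.8], 'a': -75.4}
```

Call:
move_arm --pt "0.062 0.561 0.162 0.0 0 0 -4.5" --pt "0.062 0.561 0.162 0.0 0 0 -4.5" --pt "0.062 0.561 0.162 0.0 0 0 -4.5" --pt "0.062 0.561 0.162 0.0 0 0 -4.5" --pt "0.062 0.561 0.162 0.0 0 0 -4.5" --pt "0.062 0.561 0.162 0.0 0 0 -4.5" --pt "0.062 0.561 0.162 0.0 0 0 -4.5" --pt "0.062 0.561 0.162 0.0 0 0 -4.5" --pt "0.062 0.561 0.162 0.0 0 0 -4.5" --pt "0.062 0.561 0.162 0.0 0 0 -4.5" --pt "0.062 0.561 0.162 0.0 0 0 -4.5" --pt "0.062 0.561 0.162 0.0 0 0 -4.5" --pt "0.062 0.561 0.162 0.0 0 0 -4.5" --newtons 60

```text
clock: 35.7
eef_pos: [426.2, 382.9, 163.2]
orientation: [-3.141, -0.0, 2.569]
wrist_force: [-0.2, -0.1, -0.6]
gripper_width: 62.1
gripper_force: 0.0
```

```bash
python3 - <<'E'
from h import *
plan((427.3,383,4,147.3))
f=grab_frame("top")
for b in((195,170,240,215),(300,170,350,215)):
  for c in blobs(f,(0,0,160),(40,80,255),b,20,3): print(rect(f,c,74))
  print(b,[cv2.contourArea(c) for c in blobs(f,(0,0,0),(40,80,255),b,20,3)])
s=grab_frame("side")
for c in blobs(s,(0,0,0),(40,80,255),(210,285,275,345),40,3): print("side knob",rect(s,c,12))
cv2.imwrite("pics/c11.png",np.hstack([cv2.resize(f["color"][160:220,285:365],(400,300),interpolation=cv2.INTER_CUBIC),cv2.resize(s["color"][140:200,235:315],(400,300),interpolation=cv2.INTER_CUBIC)])[:,:,::-1])
E
```

```text
t 35.7 tcp [426.2 382.9 163.2] rpy [-180.    -0.   147.2] w 62.1 F [-0.2 -0.1 -0.6] q [ 0.53  0.48  1.34 -0.    1.32 -0.47]
(427.3, 383, 4, 147.3) -> [-0.0009, 0.0007, 0.1592] [-0.01, -0.0, -0.02]
{'c': [620.8, 149.9], 'g': [620.9, 150.0], 's': [39.0, 38.5], 'a': -75.1}
(195, 170, 240, 215) [733.5]
{'c': [615.2, -166.6], 'g': [615.1, -166.4], 's': [39.4, 39.2], 'a': 37.0}
(300, 170, 350, 215) [958.0]
side knob {'c': [426.4, 382.1], 'g': [426.6, 383.0], 's': [48.4, 46.0], 'a': -34.2}
```

View pics/c11.png

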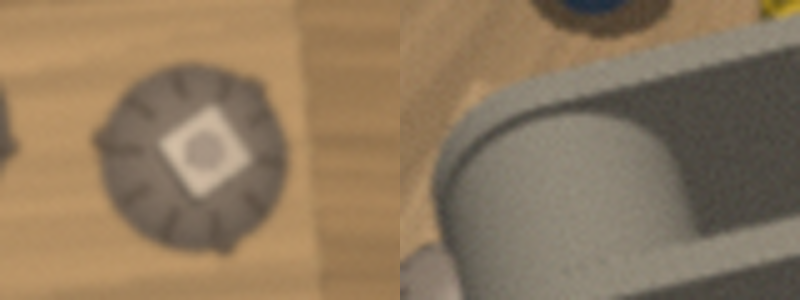

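The second knob sits on lid_c about 1 mm off centre (left panel). Next is the third knob.

Call:
move_arm --pt "0.062 -0.0005 0.0005 0.06 0 0 0" --pt "0.062 -0.0005 0.0005 0.12 0 0 0" --pt "0.062 -0.0005 0.0005 0.154 0 0 0" --pt "0.062 -0.0005 0.0005 0.159 0 0 0" --pt "0.062 -0.0005 0.0005 0.159 0 0 0" --pt "0.035 -0.0005 0.0005 0.159 0 0 0" --pt "0.035 -0.0005 0.0005 0.159 0 0 0" --pt "0.035 -0.0005 0.0005 0.159 0 0 0" --pt "0.035 -0.0005 0.0005 0.159 0 0 0" --pt "0.035 -0.0005 0.0005 0.1 0 0 0" --pt "0.035 -0.0005 0.0005 0.04 0 0 0" --pt "0.035 -0.0005 0.0005 -0.02 0 0 0" --pt "0.035 -0.0005 0.0005 -0.03 0 0 0"

```text
clock: 37.42
eef_pos: [427.5, 384.9, 198.7]
orientation: [3.133, 0.004, 2.571]
wrist_force: [0.4, 0.1, -0.8]
gripper_width: 38.2
gripper_force: 60.9
```

```bash
python3 - <<'E'
from h import *
plan((628.5,-4,190,147.3))
E
```

```text
t 37.4 tcp [427.5 384.9 198.7] rpy [179.5   0.3 147.3] w 38.2 F [ 0.4  0.1 -0.8] q [ 0.53  0.45  1.29  0.    1.4  -0.47]
(628.5, -4, 190, 147.3) -> [-0.3791, -0.2188, 0.0085] [0.1, 0.05, 0.0]
```

Call:
move_arm --pt "0.035 -0.379 -0.218 0.004 0 0 0" --pt "0.035 -0.379 -0.218 0.004 0 0 0" --pt "0.035 -0.379 -0.218 0.004 0 0 0" --pt "0.035 -0.379 -0.218 0.004 0 0 0" --pt "0.035 -0.379 -0.218 0.004 0 0 0" --pt "0.035 -0.379 -0.218 0.004 0 0 0" --pt "0.035 -0.379 -0.218 0.004 0 0 0" --pt "0.035 -0.379 -0.218 0.004 0 0 0" --pt "0.035 -0.379 -0.218 0.004 0 0 0" --pt "0.035 -0.379 -0.218 0.06 0 0 0" --pt "0.035 -0.379 -0.218 0.1 0 0 0" --pt "0.035 -0.379 -0.218 0.12 0 0 0" --pt "0.035 -0.379 -0.218 0.12 0 0 0" --pt "0.035 -0.379 -0.218 0.12 0 0 0"

```text
clock: 39.17
eef_pos: [627.9, -3.3, 74.7]
orientation: [3.141, 0.002, 2.572]
wrist_force: [0.7, -0.2, -0.5]
gripper_width: 38.4
gripper_force: 60.9
```

```bash
python3 - <<'E'
from h import *
plan((628.5,-4,62,147.3)); s=grab_frame("side")
cv2.imwrite("pics/c12.png",cv2.resize(s["color"][150:220,205:285],(400,350),interpolation=cv2.INTER_CUBIC)[:,:,::-1])
E
```

```text
t 39.2 tcp [627.9  -3.3  74.7] rpy [1.800e+02 1.000e-01 1.474e+02] w 38.4 F [ 0.7 -0.2 -0.5] q [-0.19  0.66  1.29  0.    1.2  -1.19]
(628.5, -4, 62, 147.3) -> [-0.0008, -0.0003, 0.0127] [0.01, 0.02, 0.01]
```

View pics/c12.png

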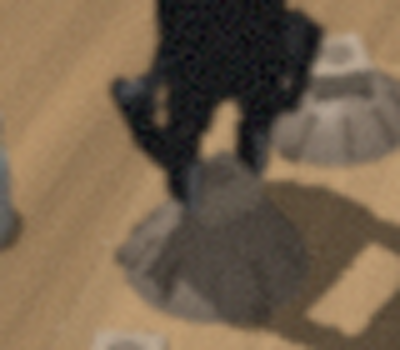

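The third knob is held above lid_a, and the knobs on lids b and c are in place. Next I'll lower it.

Call:
move_arm --pt "0.035 0 0 0.008 0 0 0" --pt "0.035 0 0 0.011 0 0 0" --pt "0.035 0 0 0.0125 0 0 0" --pt "0.035 0 0 0.0125 0 0 0" --pt "0.035 0 0 0.0125 0 0 0"

```text
clock: 39.85
eef_pos: [627.5, -4.0, 61.9]
orientation: [3.141, 0.0, 2.571]
wrist_force: [-3.0, 0.7, 8.5]
gripper_width: 38.3
gripper_force: 62.0
```

Call:
move_arm --pt "0.035 0 0 0.0005 0 0 0" --pt "0.035 0 0 0.001 0 0 0" --pt "0.035 0 0 0.001 0 0 0"

```text
clock: 40.22
eef_pos: [627.5, -4.0, 61.9]
orientation: [3.141, 0.001, 2.571]
wrist_force: [-6.9, 1.8, 14.5]
gripper_width: 38.4
gripper_force: 62.7
```

Call:
move_arm --pt "0.035 0 0 -0.001 0 0 0" --pt "0.035 0 0 -0.002 0 0 0" --pt "0.035 0 0 -0.002 0 0 0" --pt "0.039 0 0 -0.002 0 0 0" --pt "0.042 0 0 -0.002 0 0 0" --pt "0.045 0 0 -0.002 0 0 0" --pt "0.048 0 0 -0.002 0 0 0" --pt "0.055 0 0 -0.002 0 0 0" --pt "0.06 0 0 -0.002 0 0 0" --pt "0.06 0 0 -0.015 0 0 0" --pt "0.06 0 0 -0.05 0 0 0" --pt "0.06 0 0 -0.11 0 0 0" --pt "0.06 0 0 -0.14 0 0 0" --newtons 20

```text
clock: 41.85
eef_pos: [628.3, -4.2, 204.4]
orientation: [3.14, 0.005, 2.571]
wrist_force: [0.6, 0.6, -0.2]
gripper_width: 59.6
gripper_force: 0.0
```

```bash
python3 - <<'E'
from h import *
plan((400,-250,230,147.3))
E
```

```text
t 41.9 tcp [628.3  -4.2 204.4] rpy [179.9   0.3 147.3] w 59.6 F [ 0.6  0.6 -0.2] q [-0.19  0.54  1.11  0.    1.49 -1.19]
(400, -250, 230, 147.3) -> [0.0592, -0.3301, -0.0266] [0.02, 0.06, 0.0]
```

Call:
move_arm --pt "0.06 0.059 -0.33 -0.026 0 0 0" --pt "0.06 0.059 -0.33 -0.026 0 0 0" --pt "0.06 0.059 -0.33 -0.026 0 0 0" --pt "0.06 0.059 -0.33 -0.026 0 0 0" --pt "0.06 0.059 -0.33 -0.026 0 0 0" --pt "0.06 0.059 -0.33 -0.026 0 0 0" --pt "0.06 0.059 -0.33 -0.026 0 0 0" --pt "0.06 0.059 -0.33 -0.026 0 0 0"

```text
clock: 42.85
eef_pos: [400.1, -249.4, 226.2]
orientation: [3.141, 0.001, 2.571]
wrist_force: [0.6, -0.4, -0.2]
gripper_width: 59.9
gripper_force: 0.0
```

```bash
python3 - <<'E'
from h import *
plan(); s=grab_frame("side");f=grab_frame("top")
for c in blobs(f,(0,0,160),(40,80,255),(195,165,350,215),100,3): print(rect(f,c,75))
cv2.imwrite("pics/c13.png",np.vstack([cv2.resize(s["color"][130:310,180:380],(640,576),interpolation=cv2.INTER_CUBIC)])[:,:,::-1])
E
```

```text
t 42.9 tcp [ 400.1 -249.4  226.2] rpy [180.    0.  147.3] w 59.9 F [ 0.6 -0.4 -0.2] q [-0.81  0.25  1.51  0.    1.38 -1.81]
{'c': [615.0, -166.5], 'g': [614.9, -166.1], 's': [39.0, 38.6], 'a': 33.8}
{'c': [621.0, 149.9], 'g': [621.0, 149.9], 's': [39.0, 37.8], 'a': -75.4}
{'c': [629.7, -0.7], 'g': [629.8, -0.6], 's': [39.3, 38.4], 'a': -33.2}
```

View pics/c13.png

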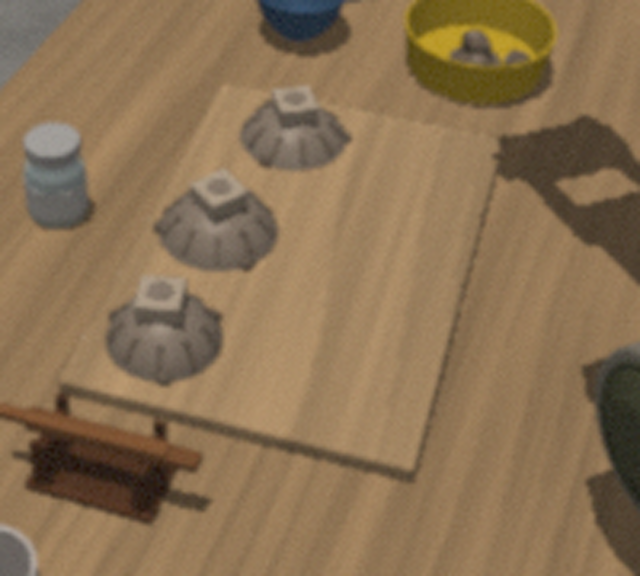

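All three knobs sit level on their crowns at (160,295), (220,190) and (295,105). The tool is on its rest and the offcuts are in the tub, so I'm handing in.

```bash
python3 -c "
from rig import manip
print(manip.hand_in())"
```

```text
the job is handed in; nothing more can be done
None
```

I handed the job in at about 43 s: all three offcuts are in the tub, the tool lies across the rest between its lips, and each of the three knobs sits level on its own lid within about 3 mm of the crown; the hand-in call returned no verdict.

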